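# Re-stand three turned pieces at a woodturning show

## Task

The three turned pieces on this show table stand on the wrong stands: put the goblet on the square plinth, the lidded box on the round plinth and the vase on the rectangular slab, parking one of them on the empty cork mat while you swap them round. Set each piece down upright in the middle of its stand (to within about a centimetre) without dropping it, and leave the small tealight holder, acorn box and napkin ring as they stand.

Things in the scene. Friction and masses are not known exactly. Their poses are not given: they have to be found in the camera images.
- goblet_mid (a point): Turned wooden goblet, 110 mm high, 0.1 kg, on the round plinth at the start. Open cup, 58 mm outside diameter and straight-sided from 66 mm above the underside to the rim; thin stem (12 mm) below; foot 54 mm in diameter. Point: on the axis half-way up, 55 mm above the underside; z is the axis, upward. Grip it from above across the outside of the cup.
- box_mid (a point): Squat round wooden lidded box, lid fixed on, 92 mm high over its knob, 0.13 kg, on the slab at the start. Body 66 mm, lid 68 mm in diameter; domed above 50 mm; straight knob 22 mm in diameter from 60 to 92 mm above the underside; foot 58 mm in diameter. Point: on the axis half-way up, 46 mm above the underside; z is the axis, upward. Grip it from above by the knob.
- vase_mid (a point): Turned wooden bud vase, 115 mm high, 0.14 kg, on the square plinth at the start. Round belly 68 mm in diameter, 34 mm up; straight thin neck 30 mm in diameter from 72 to 115 mm above the underside, small dark mouth on top; foot 50 mm in diameter. Point: on the axis half-way up, 57.5 mm above the underside; z is the axis, upward. Grip it from above by the neck.
- square_plinth_top (a point): The square plinth: a fixed grey painted block, 100 x 100 mm, 60 mm high. The point is the centre of its top face; x and y are parallel to its sides, z is up. It carries the vase at the start; the goblet belongs here.
- round_plinth_top (a point): The round plinth: a fixed pale wooden disc, 104 mm in diameter, 35 mm high. The point is the centre of its top face; z is up. It carries the goblet at the start; the lidded box belongs here.
- slab_top (a point): The slab: a fixed flat pale wooden rectangle, 130 x 90 mm, 20 mm high. The point is the centre of its top face; x is along its long side, y along its short side, z is up. It carries the lidded box at the start; the vase belongs here.
- mat_top (a point): The cork mat: a fixed thin round mat, 120 mm in diameter, 5 mm thick, empty at the start: the free spot. The point is the centre of its top face; z is up.
- tealight_mid (a point): A small pale wooden tealight holder that is not part of the job, waisted, 52 mm in diameter, 30 mm high, loose on the table. The point is on its axis half-way up (15 mm); z is up.
- acorn_mid (a point): A small pale wooden acorn-shaped box that is not part of the job, 46 mm in diameter, 55 mm high, loose on the table. The point is on its axis half-way up (27.5 mm); z is up.
- napkin_ring_mid (a point): A small pale wooden napkin ring that is not part of the job, standing on its end, 46 mm outside and 36 mm inside diameter, 28 mm high, loose on the table. The point is on its axis half-way up (14 mm); z is up.

How it is judged:
By the outcome, as a careful person would: the job done as asked, in the order asked, and still so for the second after the job is handed in, with the robot touching nothing.
It also fails if it takes over 106 s, if anything falls off the work surface, if the arm or the gripper's body presses on something with over 40 N, if the wrist force passes 120 N, or if a joint passes its speed limit or range.

## Robot

A 6-joint arm with a two-finger parallel gripper is mounted at the origin on the work surface. World frame = base frame: x ahead of the robot, y to its left, z up, the work surface at z = 0. Lengths are in m, angles in rad, forces in N, time in s.
With the tool pointing down it reaches from about 0.3 to 0.775 m from the base axis. Payload 14.6 kg.
Tool frame: the origin (TCP) lies midway between the tips of the shut fingers; the grasp point (between the pads) lies 19 mm behind it (ctrl.pinch_z is the distance from the TCP to the grasp point, in m); z points along the fingers, y is the line along which they close (so a half turn about z gives the same grasp; the last joint's range is limited). The gripper opens to 94 mm and grips with 3 to 60 N. Pads are 16 mm wide; open, the fingers measure 119 mm over their backs; the gripper's body (75 mm by 177 mm) begins 78 mm behind the grasp point.
Start: joints at [1.033, 0.3, 1.521, -0, 1.321, -0.067], TCP at [0.249, 0.49, 0.205] pointing down, gripper open.
Joint ranges: [-3.03, 3.03], [-0.79, 2.21], [0.23, 2.52], [-1.04, 4.18], [0, 3.07], [-2.55, 2.55]. Speed limits (rad/s): [2.22, 2.22, 2.57, 3.14, 3.14, 3.14].

## Interface

Orientations are given as [roll, pitch, yaw] about the fixed x, y, z axes, in that order (R = Rz(yaw) Ry(pitch) Rx(roll)).
In Python, from station import ctrl gives the robot as it stands.
- The arm moves only by the tool jog_arm, never from a script. Its argument "motion" is a list of rows, each a list of 7 numbers: the shift along the tool's x, y, z in m, then the turn, a rotation vector about the tool's x, y, z in rad, then the opening, from -1 (shut) to 1 (fully open). In form: [[tx, ty, tz, rx, ry, rz, gripper], ...]. A call has 1 to 5 rows; each row shifts and turns the commanded pose from where the row before left it, along the tool's axes as they then stand; what a row does not reach is not made up. A row lasts 1/10 s, in which the tool goes at most 50 mm and 8.59 degrees, less where a joint would pass 70% of its speed; a pose out of reach is approached as far as the arm can. A call is refused whole if a number of a shift passes 0.05 or a number of a turn 0.15, either way. A call with a gripper value outside its range is refused whole. The fingers move at their own pace and stop on an object; "squeeze" is the grip in N (left out, the last holds). Time passes only in rows, so rows that do not move let the fingers close. It gives the time, the measured TCP pose, the force, the opening and the grip force at its end, in the units of the state.
- ctrl.get_obs(): the state, without advancing time (a new reading comes with each control period).
- ctrl.camera(name): name is "scene" or "top"; returns the picture (384x512x3 uint8, red, green, blue); there is no depth.
- ctrl.camera_model(name): a dict with "intrinsics" (3x3 intrinsics, pixels), "rvec" (rotation vector, rad) and "tvec" (3), from world to camera coordinates, as OpenCV has them. Camera axes: x right, y down, z forward; pixel columns grow to the right and rows downward; lengths in m; the calibration is good to about 2 mm. A picture is of the moment at which its call begins. camera_model takes no time and is no camera call.
- ctrl.hand_in(): hands the job in; it is judged then, once.
The state is a dict: "time_s": time; "qpos": joint angles; "joint_vel": joint speeds; "tau": joint torques, N m; "ee_pos": TCP position; "eef_rot": TCP orientation; "force": force on the tool from outside, world axes, zero at the start; "moment": the same for the moment, N m; "grip_width": finger opening in m; "grip_force": force on a finger pad.
Only numpy, scipy, OpenCV 4.12 (cv2) and the standard library are available. Lean on these libraries where they do the work, as an engineer would, in place of code of your own. Each camera call takes 0.05 s, during which the arm holds its last target. There are 200 camera calls.

## Working session

There is one attempt and no reset: what is moved stays moved. The work goes in short steps, Python scripts to look and compute and a tool call to move; the robot and the scene stay as the last step left them, time stands still between calls to the robot, and variables do not carry over. Pictures are saved under pics/ and viewed, at most 14 in all, crops included, and the job is handed in when it is done.

Besides the shell and the picture viewer there is one more tool, called after "Emit:" as name([rows], argument=value, ...), one row to a line, values as JSON. jog_arm: Moves the arm, as the interface text tells. Its arguments: {"type":"object","properties":{"motion":{"type":"array"},"squeeze":{"type":"number"}},"required":["motion"]}

```bash
mkdir -p pics; python3 - <<'E'
from station import ctrl
import cv2,numpy as np
for n in("top","scene"):
    cv2.imwrite(f"pics/{n}0.png",ctrl.camera(n)[:,:,::-1])
    m=ctrl.camera_model(n);R=cv2.Rodrigues(np.array(m["rvec"],float))[0];print(n,m["intrinsics"],-R.T@np.array(m["tvec"]).ravel(),R[2])
o=ctrl.get_obs();print(o["ee_pos"],o["eef_rot"],o["grip_width"],ctrl.pinch_z)
E
```

```text
top [[415.51047964   0.         253.27418296]
 [  0.         415.51047964 191.2676764 ]
 [  0.           0.           1.        ]] [0.4381475  0.00124188 0.97999832] [ 0.14302294 -0.0195651  -0.98952597]
scene [[401.49118458   0.         252.86834901]
 [  0.         401.49118458 195.10230465]
 [  0.           0.           1.        ]] [1.25892689 0.13982605 0.7664882 ] [-0.71118943 -0.14497511 -0.68788939]
[0.24934545 0.48997556 0.20497271] [-3.14059047e+00 -5.29600162e-05  2.67085010e+00] 0.09406193824549264 0.0188
```

View pics/top0.png

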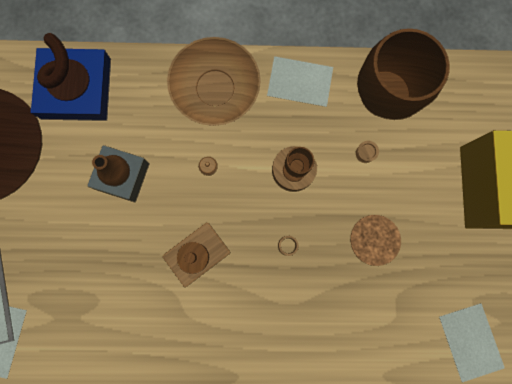

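View pics/scene0.png

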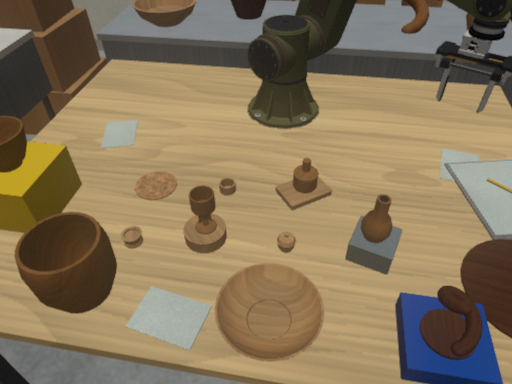

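```bash
python3 - <<'E'
import cv2
a=cv2.imread("pics/top0.png")
def g(x0,y0,w,h,s,n):
    c=cv2.resize(a[y0:y0+h,x0:x0+w],None,fx=s,fy=s,interpolation=cv2.INTER_CUBIC)
    c=cv2.convertScaleAbs(c,alpha=1.5)
    for x in range(-(-x0//10)*10,x0+w,10):
        cv2.line(c,((x-x0)*s,0),((x-x0)*s,6 if x%50 else 14),(0,255,255),1); cv2.putText(c,str(x),((x-x0)*s,24),0,.35,(0,255,255))
    for y in range(-(-y0//10)*10,y0+h,10):
        cv2.line(c,(0,(y-y0)*s),(8,(y-y0)*s),(0,255,255),1); cv2.putText(c,str(y),(10,(y-y0)*s+4),0,.35,(0,255,255))
    cv2.imwrite(n,c)
g(80,138,155,155,5-1,"pics/cl.png") if 0 else g(80,140,160,150,4,"pics/cl.png")
g(260,130,150,140,4,"pics/cr.png")
E
```

```text
(no output)
```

View pics/cl.png

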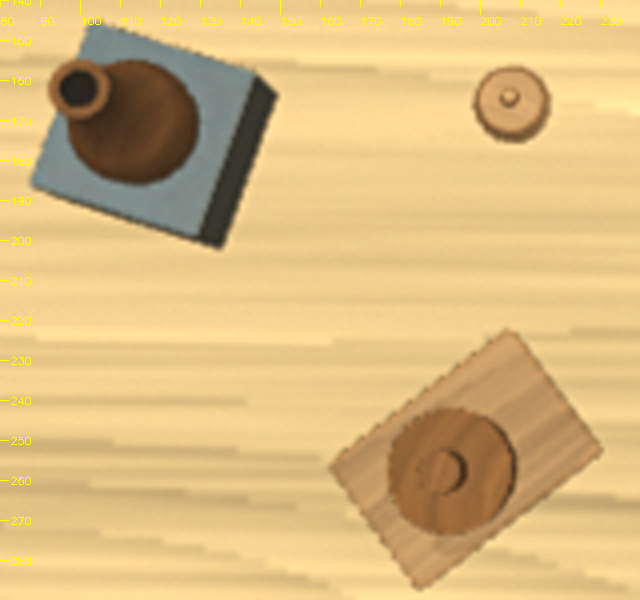

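View pics/cr.png

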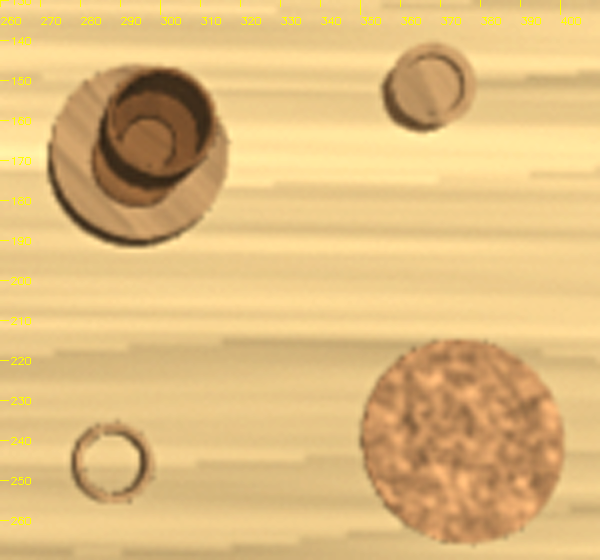

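```bash
cat > h.py <<'E'
from station import ctrl
import cv2,numpy as np
from scipy.spatial.transform import Rotation as Rn
def ray(n,u,v,z):
    m=ctrl.camera_model(n);K=np.array(m["intrinsics"]);R=cv2.Rodrigues(np.array(m["rvec"],float))[0]
    c=-R.T@np.array(m["tvec"]).ravel();d=R.T@np.linalg.solve(K,[u,v,1.]);return c+d*(z-c[2])/d[2]
def proj(n,p):
    m=ctrl.camera_model(n);return cv2.projectPoints(np.array([p],float),np.array(m["rvec"],float),np.array(m["tvec"],float),np.array(m["intrinsics"]),None)[0].ravel()
def togo(x,y,z,yaw=None):
    """remaining shift in tool axes + rotvec to TCP target pointing down"""
    o=ctrl.get_obs();R=Rn.from_euler("xyz",o["eef_rot"])
    yaw=o["eef_rot"][2] if yaw is None else yaw
    T=Rn.from_euler("xyz",[np.pi,0,yaw])
    print("t",round(o["time_s"],2),"shift",R.inv().apply(np.array([x,y,z])-o["ee_pos"]).round(4),"rot",(R.inv()*T).as_rotvec().round(3))
E
python3 - <<'E'
from h import *
L=dict(sq=(116.2,172.5,.06),vase=(100,162.2,.175),slab=(196.4,254.6,.02),knob=(190.4,258,.112),lid=(193,257.75,.063),round=(294.4,168.4,.035),gob=(299.3,161.7,.145),mat=(375.6,240.1,.005),tea=(367.8,151.5,.03),acorn=(208,165.5,.045),ring=(288,245.5,.028))
for k,(u,v,z) in L.items():print(k,ray("top",u-.375,v-.375,z).round(4))
P=[ray("top",u-.375,v-.375,.06) for u,v in((103,146.2),(144.2,158.2),(130,199.2),(87.5,186.2))]
print([np.degrees(np.arctan2(*(P[i]-P[i-1])[1::-1])).round(1) for i in range(4)])
P=[ray("top",u-.375,v-.375,.02) for u,v in((163,256.5),(207,223),(230.5,252.5),(185,286.5))]
print([np.degrees(np.arctan2(*(P[i]-P[i-1])[1::-1])).round(1) for i in range(4)])
o=ctrl.get_obs();print(np.linalg.norm(o["ee_pos"][:2]));print(Rn.from_euler("xyz",o["eef_rot"]).as_matrix().round(2))
E
```

```text
sq [0.6101 0.291  0.06  ]
vase [0.6087 0.2875 0.175 ]
slab [0.4302 0.1111 0.02  ]
knob [0.4239 0.1127 0.112 ]
lid [0.4237 0.1134 0.063 ]
round [ 0.6306 -0.1115  0.035 ]
gob [ 0.6224 -0.1085  0.145 ]
mat [ 0.4682 -0.3055  0.005 ]
tea [ 0.6748 -0.2856  0.03  ]
acorn [0.6323 0.0879 0.045 ]
ring [ 0.453  -0.0972  0.028 ]
[np.float64(-17.3), np.float64(-105.6), np.float64(164.0), np.float64(73.7)]
[np.float64(38.2), np.float64(-51.7), np.float64(-140.3), np.float64(127.3)]
0.5497719564830159
[[-0.89  0.45 -0.  ]
 [ 0.45  0.89 -0.  ]
 [ 0.   -0.   -1.  ]]
```

Emit:
jog_arm([
  [0,0,0,0,0,-0.118,1],
  [0,0,0,0,0,-0.118,1],
  [0,0,0,0,0,-0.118,1],
  [0,0,0,0,0,-0.117,1],
  [0,0,0,0,0,0,1],
], squeeze=15)

```text
time_s: 0.6
ee_pos: [0.2494, 0.49, 0.2051]
eef_rot: [-3.141, -0.0, -3.139]
force: [-0.4, -0.4, -0.6]
grip_width: 0.0939
grip_force: 0.0
```

Emit:
jog_arm([
  [-0.03,-0.05,0,0,0,0,1],
  [-0.03,-0.05,0,0,0,0,1],
  [-0.03,-0.05,0,0,0,0,1],
  [-0.03,-0.05,0,0,0,0,1],
  [0,0,0,0,0,0,1],
])

```text
time_s: 1.1
ee_pos: [0.3546, 0.3149, 0.2055]
eef_rot: [-3.141, 0.0, 3.133]
force: [-0.3, 0.8, -0.4]
grip_width: 0.094
grip_force: 0.0
```

Emit:
jog_arm([
  [-0.0223,-0.0353,0,0,0,0,1],
  [-0.0223,-0.0353,0,0,0,0,1],
  [-0.0223,-0.0353,0,0,0,0,1],
  [-0.0223,-0.0353,0,0,0,0,1],
  [-0.0223,-0.0353,0,0,0,0,1],
])

```text
time_s: 1.6
ee_pos: [0.4645, 0.1412, 0.2055]
eef_rot: [3.141, 0.0, 3.139]
force: [0.7, 1.2, -0.1]
grip_width: 0.094
grip_force: 0.0
```

Emit:
jog_arm([
  [-0.0223,-0.0353,0,0,0,0,1],
  [-0.0223,-0.0353,0,0,0,0,1],
  [-0.0223,-0.0353,0,0,0,0,1],
  [-0.0223,-0.0353,0,0,0,0,1],
  [-0.0223,-0.0353,0,0,0,0,1],
])

```text
time_s: 2.1
ee_pos: [0.5763, -0.0352, 0.2053]
eef_rot: [3.141, -0.0, 3.139]
force: [0.3, 0.8, 0.0]
grip_width: 0.0942
grip_force: 0.0
```

Emit:
jog_arm([
  [-0.0223,-0.0353,0,0,0,0,1],
  [-0.0223,-0.0353,0,0,0,0,1],
  [0,0,0,0,0,0,1],
  [0,0,0,0,0,0,1],
])

```text
time_s: 2.5
ee_pos: [0.6201, -0.1048, 0.2046]
eef_rot: [3.141, -0.001, 3.139]
force: [-0.1, 0.6, 0.6]
grip_width: 0.0938
grip_force: 0.0
```

```bash
python3 -c "
from h import *
togo(.6224,-.1085,.106,np.pi)"
```

```text
t 2.5 shift [-0.0024 -0.0038  0.0986] rot [ 0.    -0.001 -0.003]
```

Emit:
jog_arm([
  [-0.0024,-0.0038,0.025,0,0,0,1],
  [0,0,0.025,0,0,0,1],
  [0,0,0.025,0,0,0,1],
  [0,0,0.0236,0,0,0,1],
  [0,0,0,0,0,0,1],
], squeeze=12)

```text
time_s: 3.0
ee_pos: [0.6209, -0.1068, 0.104]
eef_rot: [3.14, -0.005, -3.141]
force: [-0.2, 0.3, -0.6]
grip_width: 0.094
grip_force: 0.0
```

```bash
python3 -c "
from h import *
a=cv2.resize(ctrl.camera('top')[120:220,240:360,::-1],None,fx=3,fy=3,interpolation=2);b=cv2.resize(ctrl.camera('scene')[150:270,150:270,::-1],None,fx=3,fy=2.5,interpolation=2)
cv2.imwrite('pics/g1.png',cv2.convertScaleAbs(np.hstack([a,b]),alpha=1.5))"
```

```text
(no output)
```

View pics/g1.png

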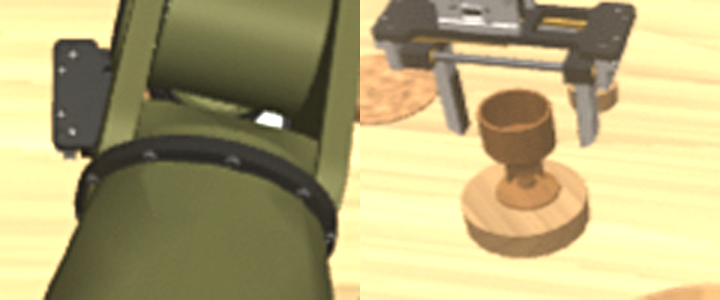

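The fingers straddle the goblet's cup in the scene view (cup at crop x≈515, finger tips at 455 and 585). The arm hides it in the top view. I'm closing now.

Emit:
jog_arm([
  [0,0,0,0,0,0,0.5],
  [0,0,0,0,0,0,0.4],
  [0,0,0,0,0,0,0.3],
  [0,0,0,0,0,0,0.2],
  [0,0,0,0,0,0,-1],
])

```text
time_s: 3.6
ee_pos: [0.6225, -0.1087, 0.107]
eef_rot: [-3.142, 0.0, -3.142]
force: [0.6, 0.0, 0.3]
grip_width: 0.0577
grip_force: 0.2
```

Emit:
jog_arm([
  [0,0,0,0,0,0,-1],
  [0,0,0,0,0,0,-1],
  [0,0,0,0,0,0,-1],
])

```text
time_s: 3.9
ee_pos: [0.6226, -0.1087, 0.107]
eef_rot: [-3.141, 0.0, -3.141]
force: [-0.2, -0.4, 1.6]
grip_width: 0.056
grip_force: 12.0
```

Emit:
jog_arm([
  [0,0,-0.01,0,0,0,-1],
  [0,0,-0.02,0,0,0,-1],
  [0,0,-0.03,0,0,0,-1],
  [0,0,0,0,0,0,-1],
])

```text
time_s: 4.3
ee_pos: [0.6239, -0.109, 0.1715]
eef_rot: [-3.14, 0.006, -3.141]
force: [0.3, -0.3, -1.5]
grip_width: 0.0556
grip_force: 12.0
```

```bash
python3 -c "
from h import *
b=cv2.resize(ctrl.camera('scene')[120:270,130:280,::-1],None,fx=3,fy=3,interpolation=2)
cv2.imwrite('pics/g2.png',cv2.convertScaleAbs(b,alpha=1.5))
togo(.4682,-.3055,.165,np.pi)"
```

```text
t 4.35 shift [ 0.1551 -0.1967  0.0037] rot [-0.001  0.003  0.   ]
```

View pics/g2.png

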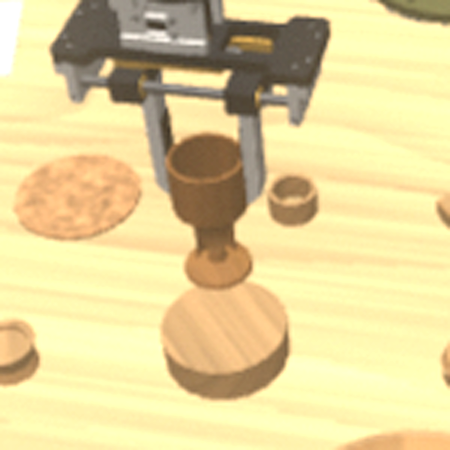

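```bash
python3 -c "
from h import *
print(ray('scene',198.4,171.5,.2095), ray('scene',201.5,208.8,.0995))
print(proj('top',[.6224,-.1085,.145]))
a=cv2.imread('pics/scene0.png')[170:260,160:250];cv2.imwrite('pics/s0g.png',cv2.convertScaleAbs(cv2.resize(a,None,fx=6,fy=6,interpolation=2),alpha=1.5))"
```

```text
[ 0.62968244 -0.10710754  0.2095    ] [ 0.63493458 -0.11073349  0.0995    ]
[298.91984866 161.31457898]
```

View pics/s0g.png

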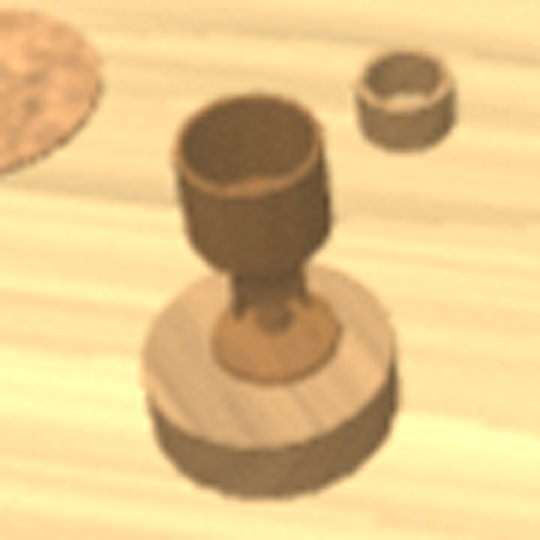

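```bash
python3 -c "
from h import *
for u,v,z in((250,143,.145),(277,336,.038),(270,354,.035)): print(ray('scene',u/6+160-.42,v/6+170-.42,z).round(4))
print('ring',ray('scene',405/6+159.6,82/6+169.6,.028))
print('mat',ray('scene',78/3+129.6,196/3+119.6,.005))
# top view foot/plinth: foot lower-left arc center
print(proj('top',[.628,-.109,.038]))"
```

```text
[ 0.6302 -0.1077  0.145 ]
[ 0.6315 -0.1077  0.038 ]
[ 0.6389 -0.1089  0.035 ]
ring [ 0.4604247  -0.09481244  0.028     ]
mat [ 0.47596681 -0.30200304  0.005     ]
[293.11009753 168.84827411]
```

```bash
python3 -c "
from h import *
b=ctrl.camera('scene')
for s in(-1,1):
  for d in(47,59.5): print(s,d,[((proj('scene',[.6209+e,-.1068-s*d/1000,.104])-[150,150])*[3,2.5]+[360,0]).round(0) for e in(-.008,.008)])
c=cv2.imread('pics/g1.png')[80:170,430:620];cv2.imwrite('pics/g1c.png',cv2.resize(c,None,fx=4,fy=4,interpolation=2))"
```

```text
-1 47 [array([584., 134.]), array([579., 146.])]
-1 59.5 [array([600., 135.]), array([595., 147.])]
1 47 [array([469., 122.]), array([463., 134.])]
1 59.5 [array([454., 121.]), array([448., 132.])]
```

View pics/g1c.png

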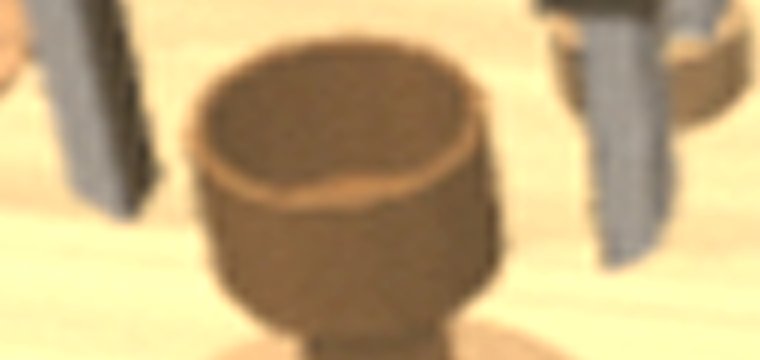

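The fingers land where the scene camera predicts. The top camera reads about 8 mm short in x, so I'll correct its measurements by (+8, +2) mm.

Emit:
jog_arm([
  [0.026,-0.0323,0,0,0,0,-1],
  [0.026,-0.0323,0,0,0,0,-1],
  [0.026,-0.0323,0,0,0,0,-1],
  [0.026,-0.0323,0,0,0,0,-1],
  [0.026,-0.0323,0,0,0,0,-1],
])

```text
time_s: 4.9
ee_pos: [0.4908, -0.2709, 0.1656]
eef_rot: [3.14, -0.002, -3.141]
force: [1.7, -1.2, -1.9]
grip_width: 0.056
grip_force: 12.0
```

Emit:
jog_arm([
  [0.025,-0.0322,0,0,0,0,-1],
  [0,0,0.02,0,0,0,-1],
  [0,0,0.02,0,0,0,-1],
  [0,0,0.02,0,0,0,-1],
  [0,0,0,0,0,0,-1],
])

```text
time_s: 5.4
ee_pos: [0.4659, -0.3013, 0.1035]
eef_rot: [3.138, -0.005, -3.142]
force: [-0.1, 0.5, -0.4]
grip_width: 0.0556
grip_force: 12.0
```

```bash
python3 -c "
from h import *
togo(.4685,-.3025,.077,np.pi);print(ctrl.get_obs()['force'])"
```

```text
t 5.4 shift [-0.0027 -0.0013  0.0264] rot [ 0.004 -0.005  0.   ]
[-0.12283245  0.48399529 -0.41109675]
```

Emit:
jog_arm([
  [-0.001,0,0.01,0,0,0,-1],
  [0,0,0.008,0,0,0,-1],
  [0,0,0,0,0,0,-1],
  [0,0,0,0,0,0,-1],
])

```text
time_s: 5.8
ee_pos: [0.4686, -0.3024, 0.0891]
eef_rot: [-3.141, 0.0, -3.141]
force: [-0.9, 0.1, -2.0]
grip_width: 0.0559
grip_force: 12.0
```

Emit:
jog_arm([
  [0,0,0.005,0,0,0,-1],
  [0,0,0.003,0,0,0,-1],
  [0,0,0,0,0,0,-1],
])

```text
time_s: 6.1
ee_pos: [0.4683, -0.3023, 0.0804]
eef_rot: [3.141, -0.001, -3.141]
force: [0.2, -0.0, -0.9]
grip_width: 0.0559
grip_force: 12.0
```

Emit:
jog_arm([
  [0,0,0.002,0,0,0,-1],
  [0,0,0,0,0,0,-1],
  [0,0,0,0,0,0,-1],
])

```text
time_s: 6.4
ee_pos: [0.4686, -0.3024, 0.0789]
eef_rot: [-3.142, 0.0, -3.141]
force: [-0.4, 0.6, -1.6]
grip_width: 0.0555
grip_force: 12.0
```

Emit:
jog_arm([
  [0,0,0.002,0,0,0,-1],
  [0,0,0,0,0,0,-1],
  [0,0,0,0,0,0,-1],
])

```text
time_s: 6.7
ee_pos: [0.4687, -0.3026, 0.0771]
eef_rot: [-3.141, 0.0, -3.141]
force: [-1.1, -0.6, 1.8]
grip_width: 0.0555
grip_force: 12.0
```

Emit:
jog_arm([
  [0,0,0,0,0,0,0.3],
  [0,0,0,0,0,0,0.4],
  [0,0,0,0,0,0,0.6],
  [0,0,0,0,0,0,1],
  [0,0,0,0,0,0,1],
])

```text
time_s: 7.2
ee_pos: [0.4685, -0.3023, 0.0768]
eef_rot: [3.142, -0.0, -3.141]
force: [0.4, -0.3, -0.7]
grip_width: 0.0861
grip_force: 0.0
```

Emit:
jog_arm([
  [0,0,-0.02,0,0,0,1],
  [0,0,-0.03,0,0,0,1],
  [0,0,-0.03,0,0,0,1],
  [0,0,-0.03,0,0,0,1],
  [0,0,0,0,0,0,1],
])

```text
time_s: 7.7
ee_pos: [0.4697, -0.3032, 0.1909]
eef_rot: [-3.138, 0.005, -3.141]
force: [1.4, -0.6, 0.2]
grip_width: 0.0939
grip_force: 0.0
```

Emit:
jog_arm([
  [0,0.048,0,0,0,0,1],
  [0,0.048,0,0,0,0,1],
  [0,0.048,0,0,0,0,1],
  [0,0.048,0,0,0,0,1],
  [0,0.048,0,0,0,0,1],
])

```text
time_s: 8.2
ee_pos: [0.4679, -0.0605, 0.1863]
eef_rot: [3.141, -0.0, 3.142]
force: [0.6, -0.9, -0.7]
grip_width: 0.0941
grip_force: 0.0
```

```bash
python3 -c "
from h import *
c=ctrl.camera('scene')[:,:,::-1];cv2.imwrite('pics/f1.png',c)
def g(x,y,w,h):
  c2=cv2.imread('pics/f1.png') ; return cv2.resize(c2[y:y+h,x:x+w],(400,400),interpolation=2)
cv2.imwrite('pics/c3.png',cv2.convertScaleAbs(np.hstack([cv2.resize(c[130:210,115:195],(400,400),interpolation=2),cv2.resize(c[150:230,265:345],(400,400),interpolation=2)]),alpha=1.5))
togo(.4317,.1147,.08,np.pi)"
```

```text
t 8.25 shift [0.0354 0.1699 0.1066] rot [ 0.002 -0.001  0.003]
```

View pics/c3.png

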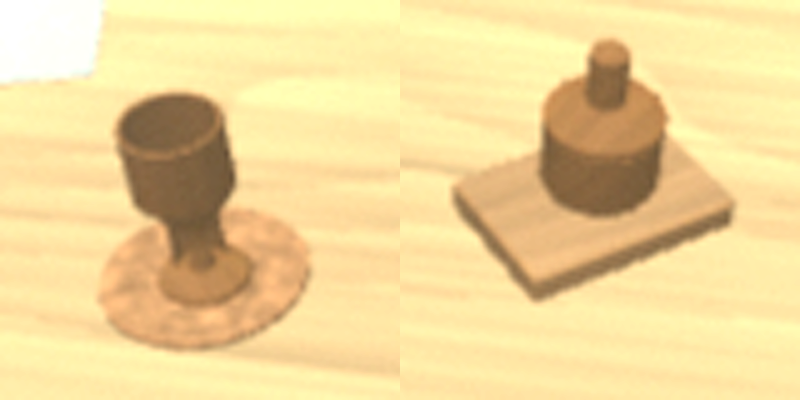

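```bash
python3 -c "
from h import *
for n,u,v,z in(('knob',306.4,160.0,.112),('slab',265+194/5-.4,150+196/5-.4,.02),('gob',148.6,155,.115),('foot',115+41-.4,130+273/5-.4,.008),('mat',155.6,130+278/5-.4,.005)): print(n,ray('scene',u,v,z).round(4))"
```

```text
knob [0.4289 0.1149 0.112 ]
slab [0.4396 0.1145 0.02  ]
gob [ 0.4788 -0.2991  0.115 ]
foot [ 0.4761 -0.3014  0.008 ]
mat [ 0.477  -0.3016  0.005 ]
```

The goblet stands upright on the mat (foot at crop (205,273), mat centre at (205,278)). The knob and slab positions agree with the corrected top view. Next is the box.

Emit:
jog_arm([
  [0.0093,0.0425,0,0,0,0,1],
  [0.0093,0.0425,0,0,0,0,1],
  [0.0093,0.0425,0,0,0,0,1],
  [0.0092,0.0425,0,0,0,0,1],
  [0,0,0,0,0,0,0.2],
])

```text
time_s: 8.75
ee_pos: [0.4301, 0.1111, 0.1863]
eef_rot: [3.141, -0.001, -3.137]
force: [0.5, 0.3, 0.6]
grip_width: 0.0887
grip_force: 0.0
```

Emit:
jog_arm([
  [0,0,0.02,0,0,0,0.2],
  [0,0,0.02,0,0,0,0.2],
  [0,0,0.02,0,0,0,0.2],
  [0,0,0,0,0,0,0.2],
  [0,0,0,0,0,0,0.2],
])

```text
time_s: 9.25
ee_pos: [0.4315, 0.1072, 0.127]
eef_rot: [-3.141, -0.001, 3.141]
force: [0.3, -0.3, -0.2]
grip_width: 0.0563
grip_force: 0.0
```

```bash
python3 -c "
from h import *
togo(.430,.1148,.081,np.pi)"
```

```text
t 9.25 shift [0.0014 0.0076 0.046 ] rot [-0.    -0.001 -0.   ]
```

Emit:
jog_arm([
  [0.0014,0.0076,0.006,0,0,0,0.2],
  [0,0,0.015,0,0,0,0.2],
  [0,0,0.015,0,0,0,0.2],
  [0,0,0.01,0,0,0,0.2],
  [0,0,0,0,0,0,0.2],
])

```text
time_s: 9.75
ee_pos: [0.4295, 0.1153, 0.0801]
eef_rot: [-3.141, -0.001, -3.141]
force: [-0.4, 0.3, -0.1]
grip_width: 0.0563
grip_force: 0.0
```

Emit:
jog_arm([
  [0,0,0,0,0,0,-0.1],
  [0,0,0,0,0,0,-0.3],
  [0,0,0,0,0,0,-0.4],
  [0,0,0,0,0,0,-0.5],
  [0,0,0,0,0,0,-1],
], squeeze=15)

```text
time_s: 10.25
ee_pos: [0.4301, 0.1152, 0.0811]
eef_rot: [3.142, 0.0, -3.141]
force: [-0.5, -0.2, 1.8]
grip_width: 0.0223
grip_force: 15.0
```

Emit:
jog_arm([
  [0,0,0,0,0,0,-1],
  [0,0,0,0,0,0,-1],
  [0,0,0,0,0,0,-1],
])

```text
time_s: 10.55
ee_pos: [0.4301, 0.1152, 0.0811]
eef_rot: [3.142, 0.0, -3.141]
force: [-1.4, -0.3, 4.9]
grip_width: 0.0223
grip_force: 15.0
```

Emit:
jog_arm([
  [0,0,-0.005,0,0,0,-1],
  [0,0,-0.025,0,0,0,-1],
  [0,0,-0.03,0,0,0,-1],
  [0,0,-0.03,0,0,0,-1],
  [0,0,0,0,0,0,-1],
])

```text
time_s: 11.05
ee_pos: [0.4313, 0.1155, 0.1743]
eef_rot: [3.141, 0.005, -3.141]
force: [0.1, 1.1, -2.3]
grip_width: 0.0218
grip_force: 15.0
```

Emit:
jog_arm([
  [-0.026,-0.028,0,0,0,0,-1],
  [-0.026,-0.028,0,0,0,0,-1],
  [-0.026,-0.028,0,0,0,0,-1],
  [-0.026,-0.028,0,0,0,0,-1],
  [-0.026,-0.028,0,0,0,0,-1],
])

```text
time_s: 11.55
ee_pos: [0.5605, -0.0261, 0.1697]
eef_rot: [3.141, -0.002, -3.141]
force: [0.1, -0.3, -1.6]
grip_width: 0.0221
grip_force: 15.0
```

Emit:
jog_arm([
  [-0.026,-0.028,0,0,0,0,-1],
  [-0.026,-0.028,0,0,0,0,-1],
  [-0.026,-0.028,0,0,0,0,-1],
  [0,0,0,0,0,0,-1],
  [0,0,0,0,0,0,-1],
])

```text
time_s: 12.05
ee_pos: [0.6375, -0.109, 0.1691]
eef_rot: [3.141, -0.003, 3.141]
force: [-0.3, -0.2, -1.3]
grip_width: 0.0221
grip_force: 15.0
```

```bash
python3 -c "
from h import *
c=ctrl.camera('scene')[:,:,::-1]
cv2.imwrite('pics/b1.png',cv2.convertScaleAbs(cv2.resize(c[130:270,130:270],None,fx=4,fy=4,interpolation=2),alpha=1.5))
togo(.6385,-.109,.0961,np.pi)"
```

```text
t 12.1 shift [-0.0013 -0.0007  0.0736] rot [ 0.001 -0.002  0.   ]
```

View pics/b1.png

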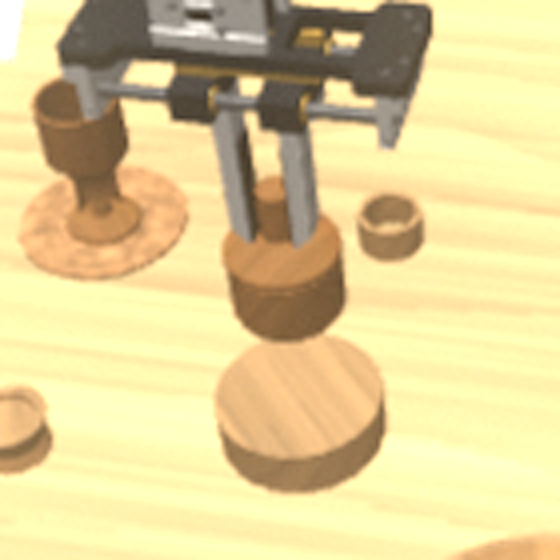

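```bash
python3 -c "
from h import *
print(ray('scene',204.7,228.6,.035),(proj('scene',[.638,-.109,.16])-130.-[0,0])*4, (proj('scene',[.6375,-.109,.184])-130)*4)"
```

```text
[ 0.63890862 -0.10857233  0.035     ] [276.01474834 243.20119689] [271.44537839 210.43753577]
```

Emit:
jog_arm([
  [-0.001,0,0.02,0,0,0,-1],
  [0,0,0.02,0,0,0,-1],
  [0,0,0.02,0,0,0,-1],
  [0,0,0,0,0,0,-1],
  [0,0,0,0,0,0,-1],
])

```text
time_s: 12.6
ee_pos: [0.6388, -0.1081, 0.1116]
eef_rot: [-3.142, 0.0, -3.141]
force: [-0.6, -0.1, -1.8]
grip_width: 0.0217
grip_force: 15.0
```

The round plinth is confirmed at (0.639, -0.109). Lowering 15 mm to contact.

Emit:
jog_arm([
  [0,0,0.008,0,0,0,-1],
  [0,0,0.004,0,0,0,-1],
  [0,0,0,0,0,0,-1],
  [0,0,0,0,0,0,-1],
])

```text
time_s: 13.0
ee_pos: [0.639, -0.1088, 0.099]
eef_rot: [-3.142, 0.0, -3.141]
force: [-0.1, -0.1, -0.0]
grip_width: 0.0218
grip_force: 15.0
```

Emit:
jog_arm([
  [0,0,0.002,0,0,0,-1],
  [0,0,0,0,0,0,-1],
  [0,0,0,0,0,0,-1],
])

```text
time_s: 13.3
ee_pos: [0.639, -0.1088, 0.0969]
eef_rot: [-3.142, 0.0, -3.141]
force: [0.0, 0.5, -2.3]
grip_width: 0.0219
grip_force: 15.0
```

Emit:
jog_arm([
  [0,0,0.001,0,0,0,-1],
  [0,0,0,0,0,0,-1],
  [0,0,0,0,0,0,-1],
])

```text
time_s: 13.6
ee_pos: [0.6393, -0.1088, 0.0963]
eef_rot: [-3.141, 0.001, -3.141]
force: [2.0, -0.3, 3.4]
grip_width: 0.022
grip_force: 15.0
```

Emit:
jog_arm([
  [0,0,0,0,0,0,-0.45],
  [0,0,0,0,0,0,-0.35],
  [0,0,0,0,0,0,-0.1],
  [0,0,0,0,0,0,0.2],
  [0,0,0,0,0,0,0.3],
])

```text
time_s: 14.1
ee_pos: [0.6389, -0.1088, 0.0958]
eef_rot: [3.142, -0.0, -3.141]
force: [-1.3, -0.1, 0.0]
grip_width: 0.0514
grip_force: 0.0
```

Emit:
jog_arm([
  [0,0,-0.02,0,0,0,0.3],
  [0,0,-0.035,0,0,0,0.3],
  [0,0,-0.035,0,0,0,0.3],
  [0,0,-0.035,0,0,0,0.3],
  [0,0,0,0,0,0,0.3],
])

```text
time_s: 14.6
ee_pos: [0.6404, -0.1091, 0.2264]
eef_rot: [-3.14, 0.008, -3.141]
force: [0.3, 0.0, 0.0]
grip_width: 0.0609
grip_force: 0.0
```

Emit:
jog_arm([
  [0.0025,0.044,0,0,0,0,0.3],
  [0.0025,0.044,0,0,0,0,0.3],
  [0.0025,0.044,0,0,0,0,0.3],
  [0.0025,0.044,0,0,0,0,0.3],
  [0.0025,0.044,0,0,0,0,0.3],
])

```text
time_s: 15.1
ee_pos: [0.6259, 0.1129, 0.2202]
eef_rot: [-3.142, -0.001, -3.141]
force: [0.8, 0.2, 0.6]
grip_width: 0.0606
grip_force: 0.0
```

```bash
python3 -c "
from h import *
c=ctrl.camera('scene')[:,:,::-1]
cv2.imwrite('pics/v1.png',cv2.convertScaleAbs(np.hstack([cv2.resize(c[185:285,335:435],(400,400),interpolation=2),cv2.resize(c[160:260,155:255],(400,400),interpolation=2)]),alpha=1.5))
togo(.6165,.2895,.137,np.pi)"
```

```text
t 15.15 shift [0.0079 0.1705 0.0833] rot [ 0.001 -0.001  0.004]
```

View pics/v1.png

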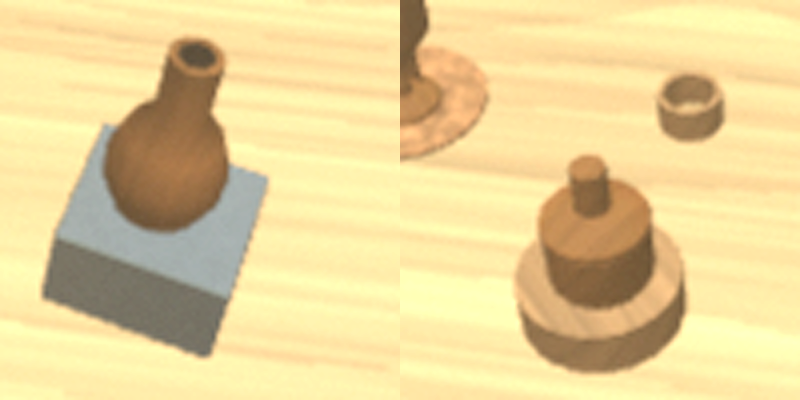

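```bash
python3 -c "
from h import *
print(ray('scene',383.4,198.6,.175),ray('scene',335+41-.4,185+52.1-.4,.06))
print('box',ray('scene',155+(588-400)/4-.4,160+165/4-.4,.127))"
```

```text
[0.61260186 0.28819046 0.175     ] [0.61824985 0.2935818  0.06      ]
box [ 0.63592638 -0.10719991  0.127     ]
```

Emit:
jog_arm([
  [0.002,0.0425,0,0,0,0,0.3],
  [0.002,0.0425,0,0,0,0,0.3],
  [0.002,0.0425,0,0,0,0,0.3],
  [0.002,0.0425,0,0,0,0,0.3],
  [0,0,0,0,0,0,0.3],
])

```text
time_s: 15.65
ee_pos: [0.6171, 0.2858, 0.2194]
eef_rot: [3.141, -0.001, -3.137]
force: [-0.1, -0.1, -0.5]
grip_width: 0.0611
grip_force: 0.0
```

Emit:
jog_arm([
  [0.0015,0.0015,0.02,0,0,0,0.3],
  [0,0,0.02,0,0,0,0.3],
  [0,0,0.02,0,0,0,0.3],
  [0,0,0.015,0,0,0,0.3],
  [0,0,0,0,0,0,0.3],
])

```text
time_s: 16.15
ee_pos: [0.6161, 0.2819, 0.1432]
eef_rot: [-3.14, -0.004, 3.141]
force: [0.1, 0.6, 0.3]
grip_width: 0.061
grip_force: 0.0
```

```bash
python3 -c "
from h import *
togo(.615,.289,.136,np.pi)"
```

```text
t 16.15 shift [0.0011 0.0071 0.0072] rot [-0.002 -0.004 -0.   ]
```

Emit:
jog_arm([
  [0.0005,0.0065,0.005,0,0,0,0.3],
  [0,0,0,0,0,0,0],
  [0,0,0,0,0,0,-0.1],
  [0,0,0,0,0,0,-0.2],
  [0,0,0,0,0,0,-0.25],
])

```text
time_s: 16.65
ee_pos: [0.6165, 0.2892, 0.1413]
eef_rot: [3.141, 0.001, -3.141]
force: [0.6, -0.2, -0.3]
grip_width: 0.0357
grip_force: 0.0
```

Emit:
jog_arm([
  [0,0,0,0,0,0,-0.3],
  [0,0,0,0,0,0,-0.35],
  [0,0,0,0,0,0,-1],
  [0,0,0,0,0,0,-1],
  [0,0,0,0,0,0,-1],
])

```text
time_s: 17.15
ee_pos: [0.6164, 0.2893, 0.1409]
eef_rot: [3.142, 0.0, -3.141]
force: [0.1, -0.8, 0.4]
grip_width: 0.0297
grip_force: 15.0
```

Emit:
jog_arm([
  [0,0,-0.005,0,0,0,-1],
  [0,0,-0.02,0,0,0,-1],
  [0,0,-0.025,0,0,0,-1],
  [0,0,0,0,0,0,-1],
  [0,0,0,0,0,0,-1],
])

```text
time_s: 17.65
ee_pos: [0.6163, 0.2892, 0.1904]
eef_rot: [3.142, 0.0, -3.141]
force: [0.2, -0.7, -1.8]
grip_width: 0.0302
grip_force: 15.0
```

```bash
python3 -c "
from h import *
togo(.4385,.1137,.187,np.pi)"
```

```text
t 17.65 shift [ 0.1779 -0.1755  0.0034] rot [0. 0. 0.]
```

Emit:
jog_arm([
  [0.0254,-0.025,0,0,0,0,-1],
  [0.0254,-0.025,0,0,0,0,-1],
  [0.0254,-0.025,0,0,0,0,-1],
  [0.0254,-0.025,0,0,0,0,-1],
  [0.0254,-0.025,0,0,0,0,-1],
])

```text
time_s: 18.15
ee_pos: [0.4876, 0.1631, 0.1892]
eef_rot: [-3.141, -0.002, -3.141]
force: [0.5, -0.5, -0.0]
grip_width: 0.0297
grip_force: 15.0
```

Emit:
jog_arm([
  [0.0254,-0.025,0,0,0,0,-1],
  [0.0254,-0.025,0,0,0,0,-1],
  [0,0,0.02,0,0,0,-1],
  [0,0,0.02,0,0,0,-1],
  [0,0,0,0,0,0,-1],
])

```text
time_s: 18.65
ee_pos: [0.4369, 0.1137, 0.148]
eef_rot: [-3.141, -0.005, 3.141]
force: [-0.3, -0.1, -1.7]
grip_width: 0.0298
grip_force: 15.0
```

Emit:
jog_arm([
  [0,0,0.015,0,0,0,-1],
  [0,0,0,0,0,0,-1],
  [0,0,0,0,0,0,-1],
])

```text
time_s: 18.95
ee_pos: [0.4386, 0.1143, 0.1362]
eef_rot: [-3.142, -0.001, -3.141]
force: [0.8, -0.0, -0.7]
grip_width: 0.0297
grip_force: 15.0
```

```bash
python3 -c "
from h import *
togo(.4385,.1137,.1009,np.pi)"
```

```text
t 18.95 shift [ 0.0001 -0.0006  0.0353] rot [-0.    -0.001  0.   ]
```

Emit:
jog_arm([
  [0,0,0.015,0,0,0,-1],
  [0,0,0.012,0,0,0,-1],
  [0,0,0.005,0,0,0,-1],
  [0,0,0,0,0,0,-1],
  [0,0,0,0,0,0,-1],
])

```text
time_s: 19.45
ee_pos: [0.4389, 0.1142, 0.1043]
eef_rot: [3.142, 0.0, -3.141]
force: [-0.1, -0.3, -1.0]
grip_width: 0.0298
grip_force: 15.0
```

Emit:
jog_arm([
  [0,0,0.0025,0,0,0,-1],
  [0,0,0,0,0,0,-1],
  [0,0,0,0,0,0,-1],
])

```text
time_s: 19.75
ee_pos: [0.4387, 0.1142, 0.1015]
eef_rot: [3.142, 0.0, -3.141]
force: [-0.3, -0.3, -1.9]
grip_width: 0.0296
grip_force: 15.0
```

Emit:
jog_arm([
  [0,0,0.001,0,0,0,-1],
  [0,0,0,0,0,0,-1],
  [0,0,0,0,0,0,-1],
])

```text
time_s: 20.05
ee_pos: [0.4391, 0.1142, 0.1009]
eef_rot: [3.141, 0.001, -3.141]
force: [0.6, -1.3, 6.8]
grip_width: 0.0298
grip_force: 15.0
```

Emit:
jog_arm([
  [0,0,0,0,0,0,-0.3],
  [0,0,0,0,0,0,-0.2],
  [0,0,0,0,0,0,0],
  [0,0,0,0,0,0,0.2],
  [0,0,0,0,0,0,0.3],
])

```text
time_s: 20.55
ee_pos: [0.4386, 0.1142, 0.1003]
eef_rot: [-3.142, -0.0, -3.141]
force: [0.6, -0.2, -0.8]
grip_width: 0.058
grip_force: 0.0
```

Emit:
jog_arm([
  [0,0,-0.02,0,0,0,0.3],
  [0,0,-0.03,0,0,0,0.3],
  [0,0,-0.03,0,0,0,0.3],
  [0,0,-0.03,0,0,0,0.3],
  [0,0,0,0,0,0,1],
])

```text
time_s: 21.05
ee_pos: [0.44, 0.1144, 0.2139]
eef_rot: [3.141, 0.006, -3.141]
force: [-0.3, 0.8, -0.3]
grip_width: 0.066
grip_force: 0.0
```

Emit:
jog_arm([
  [-0.0037,-0.0418,0,0,0,0,1],
  [-0.0037,-0.0418,0,0,0,0,1],
  [-0.0037,-0.0418,0,0,0,0,1],
  [-0.0037,-0.0418,0,0,0,0,1],
  [-0.0037,-0.0418,0,0,0,0,1],
])

```text
time_s: 21.55
ee_pos: [0.4568, -0.0965, 0.2097]
eef_rot: [3.141, -0.001, -3.141]
force: [0.4, 0.2, -0.3]
grip_width: 0.0938
grip_force: 0.0
```

Emit:
jog_arm([
  [-0.0037,-0.0418,0,0,0,0,1],
  [-0.0037,-0.0418,0,0,0,0,1],
  [-0.0037,-0.0418,0,0,0,0,1],
  [-0.0037,-0.0418,0,0,0,0,1],
  [-0.0037,-0.0418,0,0,0,0,1],
])

```text
time_s: 22.05
ee_pos: [0.4754, -0.3055, 0.2094]
eef_rot: [3.141, -0.001, -3.142]
force: [-0.0, 0.4, 0.4]
grip_width: 0.094
grip_force: 0.0
```

Emit:
jog_arm([
  [0,0,0,0,0,0,1],
  [0,0,0,0,0,0,1],
], squeeze=12)

```text
time_s: 22.25
ee_pos: [0.4753, -0.304, 0.2091]
eef_rot: [3.14, -0.001, 3.14]
force: [0.1, -0.2, -0.1]
grip_width: 0.0942
grip_force: 0.0
```

```bash
python3 -c "
from h import *
togo(.4765,-.3020,.080,np.pi)"
```

```text
t 22.25 shift [-0.0014  0.0018  0.1291] rot [ 0.001 -0.001 -0.001]
```

Emit:
jog_arm([
  [-0.0014,0.0018,0.03,0,0,0,1],
  [0,0,0.03,0,0,0,1],
  [0,0,0.03,0,0,0,1],
  [0,0,0.03,0,0,0,1],
  [0,0,0.008,0,0,0,1],
])

```text
time_s: 22.75
ee_pos: [0.4761, -0.2998, 0.0794]
eef_rot: [3.139, -0.004, -3.14]
force: [-1.3, 0.9, -0.2]
grip_width: 0.0942
grip_force: 0.0
```

Emit:
jog_arm([
  [0,0,0,0,0,0,1],
  [0,0,0,0,0,0,0.5],
  [0,0,0,0,0,0,0.4],
  [0,0,0,0,0,0,0.33],
  [0,0,0,0,0,0,0.28],
])

```text
time_s: 23.25
ee_pos: [0.4773, -0.3022, 0.083]
eef_rot: [-3.141, 0.001, -3.141]
force: [-0.3, -0.2, -0.3]
grip_width: 0.0651
grip_force: 0.0
```

Emit:
jog_arm([
  [0,0,0,0,0,0,0.24],
  [0,0,0,0,0,0,0.2],
  [0,0,0,0,0,0,-1],
  [0,0,0,0,0,0,-1],
  [0,0,0,0,0,0,-1],
])

```text
time_s: 23.75
ee_pos: [0.4772, -0.3021, 0.0825]
eef_rot: [-3.141, 0.0, -3.141]
force: [0.4, -0.8, 1.3]
grip_width: 0.0557
grip_force: 12.0
```

Emit:
jog_arm([
  [0,0,-0.01,0,0,0,-1],
  [0,0,-0.03,0,0,0,-1],
  [0,0,-0.04,0,0,0,-1],
  [0,0,-0.03,0,0,0,-1],
  [0,0,0,0,0,0,-1],
])

```text
time_s: 24.25
ee_pos: [0.4783, -0.3028, 0.1972]
eef_rot: [-3.138, 0.006, -3.141]
force: [0.4, 0.4, -1.0]
grip_width: 0.0554
grip_force: 12.0
```

```bash
python3 -c "
from h import *
c=ctrl.camera('scene')[:,:,::-1]
cv2.imwrite('pics/g5.png',cv2.convertScaleAbs(np.hstack([cv2.resize(c[70:190,100:220],(400,400),interpolation=2),cv2.resize(c[130:230,250:350],(400,400),interpolation=2)]),alpha=1.5))
togo(.618,.2935,.135,np.pi)"
```

```text
t 24.3 shift [-0.1404  0.5958  0.0586] rot [-0.002  0.003  0.   ]
```

View pics/g5.png

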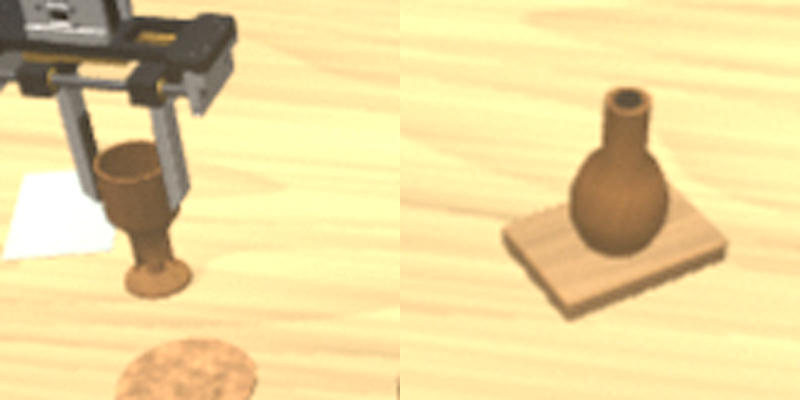

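Emit:
jog_arm([
  [0,0,-0.02,0,0,0,-1],
  [-0.01,0.0426,0,0,0,0,-1],
  [-0.01,0.0426,0,0,0,0,-1],
  [-0.01,0.0426,0,0,0,0,-1],
  [-0.01,0.0426,0,0,0,0,-1],
])

```text
time_s: 24.8
ee_pos: [0.5166, -0.1297, 0.211]
eef_rot: [3.141, -0.002, 3.141]
force: [0.9, -0.6, -0.9]
grip_width: 0.0555
grip_force: 12.0
```

Emit:
jog_arm([
  [-0.01,0.0426,0,0,0,0,-1],
  [-0.01,0.0426,0,0,0,0,-1],
  [-0.01,0.0426,0,0,0,0,-1],
  [-0.01,0.0426,0,0,0,0,-1],
  [-0.01,0.0426,0,0,0,0,-1],
])

```text
time_s: 25.3
ee_pos: [0.5666, 0.0832, 0.2109]
eef_rot: [-3.141, -0.002, -3.141]
force: [-0.4, -0.7, -1.0]
grip_width: 0.0556
grip_force: 12.0
```

Emit:
jog_arm([
  [-0.01,0.0426,0,0,0,0,-1],
  [-0.01,0.0426,0,0,0,0,-1],
  [-0.01,0.0426,0,0,0,0,-1],
  [-0.01,0.0426,0,0,0,0,-1],
  [-0.01,0.0426,0,0,0,0,-1],
])

```text
time_s: 25.8
ee_pos: [0.6166, 0.2961, 0.2105]
eef_rot: [-3.141, -0.003, -3.141]
force: [-0.3, -0.7, -0.0]
grip_width: 0.0556
grip_force: 12.0
```

Emit:
jog_arm([
  [0,0,0.015,0,0,0,-1],
  [0,0,0.015,0,0,0,-1],
  [0,0,0,0,0,0,-1],
  [0,0,0,0,0,0,-1],
])

```text
time_s: 26.2
ee_pos: [0.617, 0.2931, 0.1819]
eef_rot: [-3.141, -0.001, 3.14]
force: [-1.0, -0.3, -0.5]
grip_width: 0.0556
grip_force: 12.0
```

```bash
python3 -c "
from h import *
togo(.618,.2935,.1375,np.pi)"
```

```text
t 26.2 shift [-0.0011  0.0004  0.0444] rot [-0.001 -0.001 -0.001]
```

Emit:
jog_arm([
  [-0.001,0,0.015,0,0,0,-1],
  [0,0,0.015,0,0,0,-1],
  [0,0,0.01,0,0,0,-1],
  [0,0,0,0,0,0,-1],
  [0,0,0,0,0,0,-1],
])

```text
time_s: 26.7
ee_pos: [0.618, 0.2944, 0.1423]
eef_rot: [-3.142, -0.0, -3.141]
force: [-0.7, 0.6, -1.6]
grip_width: 0.0554
grip_force: 12.0
```

Emit:
jog_arm([
  [0,0,0.002,0,0,0,-1],
  [0,0,0,0,0,0,-1],
  [0,0,0,0,0,0,-1],
])

```text
time_s: 27.0
ee_pos: [0.6181, 0.2945, 0.1407]
eef_rot: [3.141, 0.0, -3.141]
force: [0.7, -0.8, -0.6]
grip_width: 0.0559
grip_force: 12.0
```

Emit:
jog_arm([
  [0,0,0.001,0,0,0,-1],
  [0,0,0,0,0,0,-1],
  [0,0,0,0,0,0,-1],
])

```text
time_s: 27.3
ee_pos: [0.618, 0.2944, 0.1393]
eef_rot: [3.142, -0.0, -3.141]
force: [0.7, 0.5, -1.8]
grip_width: 0.0561
grip_force: 12.0
```

Emit:
jog_arm([
  [0,0,0.001,0,0,0,-1],
  [0,0,0,0,0,0,-1],
  [0,0,0,0,0,0,-1],
])

```text
time_s: 27.6
ee_pos: [0.618, 0.2944, 0.1383]
eef_rot: [-3.142, -0.0, -3.141]
force: [-0.5, 0.5, -0.3]
grip_width: 0.056
grip_force: 12.0
```

Emit:
jog_arm([
  [0,0,0.001,0,0,0,-1],
  [0,0,0,0,0,0,-1],
  [0,0,0,0,0,0,-1],
])

```text
time_s: 27.9
ee_pos: [0.6181, 0.2945, 0.1375]
eef_rot: [3.141, 0.0, -3.141]
force: [-0.2, -0.3, 0.6]
grip_width: 0.0561
grip_force: 12.0
```

Emit:
jog_arm([
  [0,0,0.0007,0,0,0,-1],
  [0,0,0,0,0,0,-1],
  [0,0,0,0,0,0,-1],
])

```text
time_s: 28.2
ee_pos: [0.6184, 0.2944, 0.1374]
eef_rot: [3.141, 0.001, -3.141]
force: [0.1, -1.2, 4.7]
grip_width: 0.056
grip_force: 12.0
```

Emit:
jog_arm([
  [0,0,0,0,0,0,0.22],
  [0,0,0,0,0,0,0.28],
  [0,0,0,0,0,0,0.4],
  [0,0,0,0,0,0,0.7],
  [0,0,0,0,0,0,1],
])

```text
time_s: 28.7
ee_pos: [0.6179, 0.2945, 0.1365]
eef_rot: [-3.142, -0.0, -3.141]
force: [0.4, -0.3, -0.1]
grip_width: 0.0781
grip_force: 0.0
```

Emit:
jog_arm([
  [0,0,0,0,0,0,1],
  [0,0,-0.02,0,0,0,1],
  [0,0,-0.03,0,0,0,1],
  [0,0,-0.03,0,0,0,1],
  [0,0,-0.02,0,0,0,1],
])

```text
time_s: 29.2
ee_pos: [0.6183, 0.2945, 0.2392]
eef_rot: [3.141, 0.002, -3.141]
force: [-0.9, -0.8, -0.2]
grip_width: 0.0941
grip_force: 0.0
```

Emit:
jog_arm([
  [0.04,0,0,0,0,0,1],
  [0.04,0.02,0,0,0,0,1],
  [0.04,0.02,0,0,0,0,1],
  [0.04,0.02,0,0,0,0,1],
  [0,0,0,0,0,0,1],
])

```text
time_s: 29.7
ee_pos: [0.4545, 0.3565, 0.2375]
eef_rot: [3.141, 0.0, -3.138]
force: [-0.1, -0.6, 0.4]
grip_width: 0.0942
grip_force: 0.0
```

```bash
python3 -c "
from h import *
c=ctrl.camera('scene')[:,:,::-1];cv2.imwrite('pics/end_s.png',c)
t=ctrl.camera('top')[:,:,::-1]
cv2.imwrite('pics/end.png',cv2.convertScaleAbs(np.vstack([cv2.resize(c[140:280,110:410],(600,280),interpolation=2),cv2.resize(t[140:290,80:380],(600,300),interpolation=2)]),alpha=1.5))"
```

```text
(no output)
```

View pics/end.png

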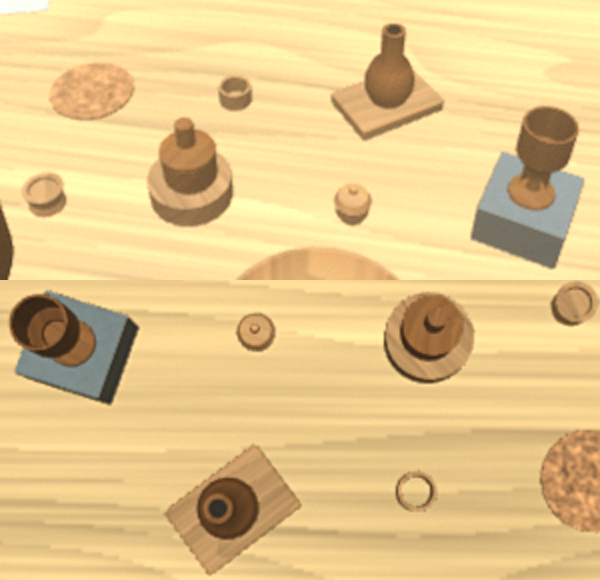

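```bash
python3 -c "
from h import *
for n,u,v,z in(('lid',432.5,325.5,.082),('round',428.8,336.5,.035),('gob',44,325.5,.17),('sq',72.5,345,.06),('vase',217,508.5,.135),('slab',233,509.5,.02)):
  print(n,(ray('top',u/2+80-.25,(v-280)/2+140-.25,z)+[.0078,.002,0]).round(4))"
```

```text
lid [ 0.6413 -0.1083  0.082 ]
round [ 0.6384 -0.1098  0.035 ]
gob [0.6162 0.287  0.17  ]
sq [0.6176 0.2926 0.06  ]
vase [0.4392 0.1155 0.135 ]
slab [0.4374 0.1126 0.02  ]
```

All three pieces are upright and within about 5 mm of the middle of their stands. The tealight holder, acorn box and napkin ring have not moved, and the gripper is clear.

```bash
python3 -c "
from station import ctrl
print(ctrl.hand_in())"
```

```text
the job is handed in; nothing more can be done
None
```

The job is handed in after about 30 s of robot time: the goblet is on the square plinth, the lidded box on the round plinth and the vase on the slab, each upright and measured within about 6 mm of centre, with the three small pieces left as they stood.

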